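Make up the edge-finishing caddy in working order

ROBOT

A 6-joint arm with a two-finger parallel gripper is mounted at the origin on the work surface. World frame = base frame: x ahead of the robot, y to its left, z up, the work surface at z = 0. Lengths are in m, angles in rad, forces in N, time in s.
With the tool pointing down it reaches from about 0.275 to 0.75 m from the base axis. Payload 10.2 kg.
Tool frame: the origin (TCP) lies at the very end of the fingers, on their centre line; the grasp point (between the pads) lies 19 mm behind it (robot.grasp_offset is the z of the grasp point in the tool frame, in m); z points along the fingers, y is the line along which they close (so a half turn about z gives the same grasp; the last joint's range is limited). The gripper opens to 85 mm and grips with 20 to 120 N. Pads are 22 mm wide; open, the fingers measure 114 mm over their backs; the gripper's body (76 mm by 85 mm) begins 54 mm behind the grasp point. The pads swing forward as they close: fully open they stand 13 mm farther back than shut.
Start: joints at [1.115, 0.313, 1.498, -0, 1.331, -0.223], TCP at [0.121, 0.511, 0.231] pointing down, gripper open.
Joint ranges: [-2.94, 2.94], [-0.97, 2.17], [0.19, 2.56], [-1.23, 4.37], [0.02, 3.11], [-2.88, 2.88]. Speed limits (rad/s): [2.39, 2.39, 3.01, 3.14, 3.14, 3.14].

INTERFACE

Orientations are given as a unit quaternion [x, y, z, w].
In Python, from bench import robot, cams, job gives the robot as it stands.
- The arm moves only by the shell command python3 -m creep 'ROWS' [FORCE]. ROWS is JSON, a list of rows, each an object with "dp": the shift along the world's x, y, z in m, a list of three; "dr": the turn, a rotation vector about the world's x, y, z in degrees, a list of three; "claw": the opening, from -1 (shut) to 1 (fully open). A call has exactly 5 rows; each row shifts and turns the commanded pose from where the row before left it; what a row does not reach is not made up. A row lasts 1/8 s, in which the tool goes at most 62.5 mm and 10.7 degrees, less where a joint would pass 70% of its speed; a pose out of reach is approached as far as the arm can. A call is refused whole if a number of a shift passes 0.0625 or a number of a turn 10.7, either way. A call with a gripper value outside its range is refused whole. The fingers move at their own pace and stop on an object; FORCE is the grip in N (left out, the last holds). Time passes only in rows, so rows that do not move let the fingers close, or fill a call up. It gives the time, the measured TCP pose, the force, the opening and the grip force at its end, in the units of the state.
- robot.read_state(): the state, without advancing time (a new reading comes with each control period).
- cams.snapshot(name): name is "scene" or "top" or "wrist"; returns a dict with "img" (420x560x3 uint8, red, green, blue), "vfov" (degrees; the focal length in pixels is half the picture's height over the tangent of half this angle, whatever the lens; pixels are square), "cx", "cy" (the principal point, pixels), "eye" and "rotation" of the camera in the world. Camera axes: x right, y down, z forward; pixel columns grow to the right and rows downward; lengths in m; the calibration is good to about 2 mm. A picture is of the moment at which its call begins. There is no depth.
- job.close_job(): hands the job in; it is judged then, once.
The state is a dict: "time_s": time; "joint_pos": joint angles; "joint_vel": joint speeds; "joint_torque": joint torques, N m; "eef_pos": TCP position; "tcp_rot": TCP orientation; "ft_force": force on the tool from outside, world axes, zero at the start; "ft_torque": the same for the moment, N m; "opening": opening from 0.0 (shut) to 1.0 (fully open); "grasp_force": force on a finger pad.
Only numpy, scipy, OpenCV 4.12 (cv2) and the standard library are available. Lean on these libraries where they do the work, as an engineer would, in place of code of your own. Each camera call takes 0.05 s, during which the arm holds its last target. There are 200 camera calls.

TASK

Make up the wooden edge-finishing caddy in working order: stand the squat jar in the pocket marked with one stud, then the middle-height bottle in the pocket with two studs, then the tall slim bottle in the pocket with three, each kept upright and set down on the pocket floor rather than dropped. Last, draw the white slicker plate straight up out of the slotted wooden stand and set it fully down, standing, in the long narrow slot at the caddy's end, without dropping it. Leave the metal template and everything else on the bench where it is.

Things in the scene. Friction and masses are not known exactly. Their poses are not given: they have to be found in the camera images.
- caddy: Fixed wooden caddy 116 (x) x 264 (y) mm, floor 6 mm thick; origin: centre of its underside, z up, yaw within 0.3 rad. Along +y: three open square pockets 54 mm inside (centres y = -93, -27, 39 mm; rims 26 mm above the table), then a block 48 mm high with one narrow slot (y = 114). Brass studs (9 mm wide, 2 mm high; one, two or three) on both rails number each pocket.
- pocket1 (a point): Centre of the floor of the pocket marked with one stud (the end farthest from the slot); 6 mm above the table, 20 mm below the pocket's rim; axes as the caddy's.
- pocket2 (a point): The same for the pocket marked with two studs (middle pocket).
- pocket3 (a point): The same for the pocket marked with three studs (next to the slot block).
- slot (a point): Centre of the floor of the caddy's narrow slot, 6 mm above the table, 42 mm below the slot's mouth; the slot is 98 mm long along the caddy's x and 13 mm wide along its y; axes as the caddy's.
- stand: Fixed light wooden stand 116 (x) x 130 (y) mm, 50 mm high; origin: centre of its underside; yaw within 0.3 rad. Two slots open at the top, each 98 mm along its x, 13 mm wide, 44 mm deep (floor 6 mm above the table), centred at y = +38 and -38 mm. One holds the slicker, the other the metal template; which is which varies.
- slicker: Slicker: plain white rectangular hard plastic plate, 90 mm wide (its x), 8 mm thick (its y), 110 mm tall (its z), about 95 g, standing on its short edge in one slot of the stand, 66 mm of it above the stand. Origin at the centre of its lower edge.
- template: Metal pattern template in the other slot of the stand, to be left alone: aluminium, 6 mm thick (y), 90 mm wide (x) up to 60 mm high, then a step, 45 mm wide at +x, up to 92 mm. Origin at the centre of its lower edge.
- jar: Squat jar with white body and black lid, standing upright: body 46 mm across and 38 mm high, lid 48 mm across from 38 to 54 mm (the top). About 90 g. Origin at the centre of its underside.
- bottle: Middle-height bottle, upright: white body 40 mm across to 60 mm high, black cap 24 mm across from 60 to 82 mm (the top). About 90 g. Origin at the centre of its underside.
- slim: Tall slim bottle, upright: white body 32 mm across to 82 mm high, black cap 18 mm across from 82 to 104 mm (the top). About 80 g. Origin at the centre of its underside.
- tin: Bystander: closed round glue tin 72 mm across, 75 mm high, upright; origin at the centre of its underside.
- wax: Bystander: yellow wax puck 52 mm across, 20 mm high; origin at the centre of its underside.
- hammer: Bystander: hammer lying on the table; origin on its underside, length along its x.
- awl: Bystander: awl with a red handle, lying on the table; origin on its underside, length along its x.
- weight: Bystander: steel disc weight 60 mm across, 35 mm high; origin at the centre of its underside.
Not all that is in view belongs to the job. What is shaped like the jar but red or yellow is not meant.

How it is judged:
On the way, in this order (a step that is already met when the one before it is completed fails the run):
1. the squat jar stands upright on the floor of the pocket with one stud, released (horizontal distance between jar and pocket1 below 0.018 m and z of jar in the frame of pocket1 between -0.006 and 0.006 m and angle between jar's own z axis and vertical below 0.1 rad and contact force between the fingers and jar below 0.1 N and linear speed of jar below 0.03 m/s), for 0.2 s.
2. the middle-height bottle stands upright on the floor of the pocket with two studs, released (horizontal distance between bottle and pocket2 below 0.018 m and z of bottle in the frame of pocket2 between -0.006 and 0.006 m and angle between bottle's own z axis and vertical below 0.1 rad and contact force between the fingers and bottle below 0.1 N and linear speed of bottle below 0.03 m/s), for 0.2 s.
3. the tall slim bottle stands upright on the floor of the pocket with three studs, released (horizontal distance between slim and pocket3 below 0.018 m and z of slim in the frame of pocket3 between -0.006 and 0.006 m and angle between slim's own z axis and vertical below 0.1 rad and contact force between the fingers and slim below 0.1 N and linear speed of slim below 0.03 m/s), for 0.2 s.
4. the slicker is drawn up until its lower edge is clear above the stand (z of slicker in the frame of stand above 0.053 m), for 0.05 s.
5. the slicker stands fully down in the caddy's slot, released (horizontal distance between slicker and slot below 0.012 m and z of slicker in the frame of slot below 0.006 m and angle between slicker's own z axis and vertical below 0.2 rad and contact force between the fingers and slicker below 0.1 N and linear speed of slicker below 0.03 m/s), for 0.2 s.
At the end, for the whole second after the job is handed in: Jar, middle and slim bottle stand in pockets 1, 2, 3 (within 18 mm sideways, 6 mm in height of the floor centre, 0.1 rad of upright); the slicker stands in the caddy's slot (12 mm sideways, under 6 mm above its floor, 0.2 rad of upright); all released and at rest (all of step 1 and all of step 2 and all of step 3 and all of step 5); the robot touches nothing.
It fails at once if the jar or a bottle tips over (more than 0.6 rad) (angle between any of jar, bottle, slim's own z axis and vertical above 0.6 rad).
It fails at once if the jar, a bottle or the slicker is dropped (over 0.6 m/s with no finger on it: a free fall of about 18 mm) ((linear speed of jar above 0.6 m/s and contact force between the fingers and jar below 0.01 N) or (linear speed of bottle above 0.6 m/s and contact force between the fingers and bottle below 0.01 N) or (linear speed of slim above 0.6 m/s and contact force between the fingers and slim below 0.01 N) or (linear speed of slicker above 0.6 m/s and contact force between the fingers and slicker below 0.01 N)).
It fails at once if a bystander is disturbed (moved over 30 mm; the metal template over 20 mm) (distance of any of tin, wax, hammer, awl, weight from where it was at the start of the episode above 0.03 m or distance of template from where it was at the start of the episode above 0.02 m).
It also fails if it takes over 72 s, if anything falls off the work surface, if the arm or the gripper's body presses on something with over 40 N, if the wrist force passes 120 N, or if a joint passes its speed limit or range.

## Working session

There is one attempt and no reset: what is moved stays moved. The work goes in short steps, Python scripts to look and compute and a shell command to move; the robot and the scene stay as the last step left them, time stands still between calls to the robot, and variables do not carry over. Pictures are saved under pics/ and viewed, at most 10 in all, crops included, and the job is handed in when it is done.

```bash
ls; mkdir -p pics; python3 - <<'E'
from bench import robot,cams
import cv2,json
for n in ["scene","top"]:
    s=cams.snapshot(n); cv2.imwrite(f"pics/{n}0.png",s["img"][:,:,::-1]); print(n,s["vfov"],s["cx"],s["cy"],s["eye"],s["rotation"])
print(robot.read_state(),robot.grasp_offset)
E
```

```text
pics
scene 49.741526796186434 278.9760521404756 206.6456864143989 [ 1.13519149 -0.45684048  0.99995823] [ 0.85705483  0.40540698 -0.14178116 -0.28460553]
top 56.886704668239474 275.19019951011126 210.98105704272692 [ 0.45097815 -0.01718426  0.97884153] [-0.69625489  0.71551489 -0.0341301   0.0458554 ]
{'time_s': 0.1, 'joint_pos': array([ 1.11461798e+00,  3.13389070e-01,  1.49832385e+00, -2.97079041e-05,
        1.33097835e+00, -2.23406967e-01]), 'joint_vel': array([ 0.00012558, -0.00210607, -0.001432  ,  0.00033985,  0.00030354,
        0.0007292 ]), 'joint_torque': array([ 3.31760770e-03, -4.12902689e+01, -2.60138422e+01, -1.51090503e-04,
        3.05469184e-03, -1.67875697e-06]), 'eef_pos': array([0.12103132, 0.51064052, 0.23080887]), 'tcp_rot': array([ 1.16119586e-01,  9.93235088e-01, -5.22710386e-04, -1.69478198e-04]), 'ft_force': array([-0.1040817 , -0.29261685,  0.18532646]), 'ft_torque': array([-0.00184229, -0.00166979, -0.02453677]), 'grasp_force': 0.0, 'opening': 0.9996395790397403} -0.0187
```

View pics/top0.png

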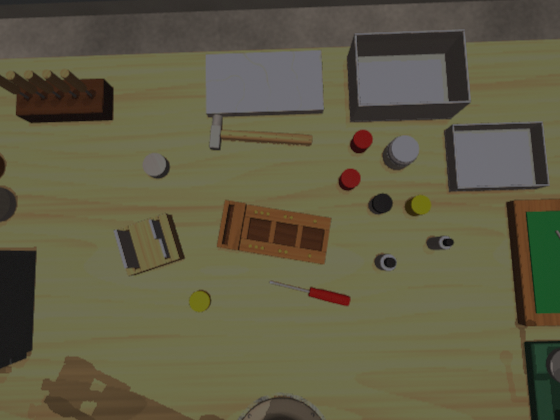

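View pics/scene0.png

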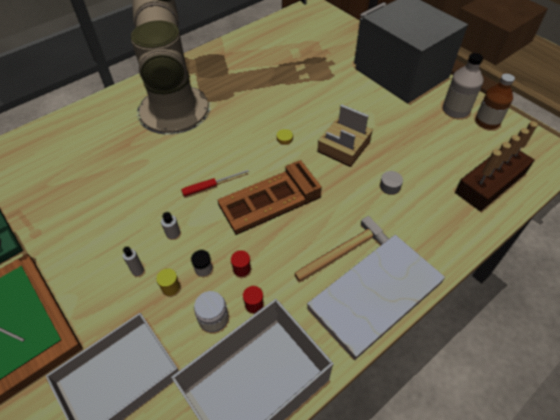

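```bash
cat > h.py <<'E'
import numpy as np,cv2
from bench import robot,cams
from scipy.spatial.transform import Rotation as R
def snap(n):
    s=cams.snapshot(n); s["f"]=s["img"].shape[0]/2/np.tan(np.radians(s["vfov"]/2))
    r=np.array(s["rotation"]); s["R"]=R.from_quat(r).as_matrix() if r.size==4 else r
    s["eye"]=np.array(s["eye"]); return s
def ray(s,u,v): return s["R"]@np.array([(u-s["cx"])/s["f"],(v-s["cy"])/s["f"],1])
def onz(s,u,v,z):
    d=ray(s,u,v); return s["eye"]+d*(z-s["eye"][2])/d[2]
def proj(s,p):
    c=s["R"].T@(np.array(p)-s["eye"]); return c[:2]/c[2]*s["f"]+[s["cx"],s["cy"]]
def tri(s1,p1,s2,p2):
    A=[];b=[]
    for s,p in((s1,p1),(s2,p2)):
        d=ray(s,*p); d/=np.linalg.norm(d); M=np.eye(3)-np.outer(d,d); A.append(M); b.append(M@s["eye"])
    x=np.linalg.lstsq(np.vstack(A),np.hstack(b),rcond=None)[0]
    return x,[np.linalg.norm(M@x-c) for M,c in zip(A,b)]
def save(img,box,k,name):
    u0,v0,u1,v1=box; c=img[v0:v1,u0:u1,::-1]
    c=(255*(c/255.)**0.6).astype(np.uint8)
    cv2.imwrite("pics/"+name,cv2.resize(c,None,fx=k,fy=k,interpolation=cv2.INTER_CUBIC))
E
python3 - <<'E'
from h import *
t=snap("top");c=snap("scene")
save(t["img"],(110,180,470,320),2.2,"tc.png"); save(c["img"],(100,90,380,310),2.8,"sc.png")
for s,b in((t,(340,180,470,290)),(c,(110,200,225,285))):
    m=(s["img"].max(2)<45).astype(np.uint8)
    n,l,st,ce=cv2.connectedComponentsWithStats(m)
    for i in range(1,n):
        if st[i,4]>15 and b[0]<ce[i][0]<b[2] and b[1]<ce[i][1]<b[3]: print(st[i],ce[i].round(1),onz(s,*ce[i],.05).round(3))
# shift of jar lid test
E
```

```text
[339 179  13  11  41] [343.2 185.5] [ 0.614 -0.17   0.05 ]
[369 194  23  20 342] [380.4 203.5] [ 0.568 -0.257  0.05 ]
[427 237  13  11 104] [433.  242.4] [ 0.471 -0.375  0.05 ]
[443 239  10   7  62] [447.5 241.9] [ 0.471 -0.41   0.05 ]
[375 255   7  14  48] [377.7 261.3] [ 0.43  -0.242  0.05 ]
[384 258  12   9  87] [389.2 262.1] [ 0.428 -0.269  0.05 ]
[163 213   9  10  68] [167.1 217.5] [ 0.413 -0.258  0.05 ]
[124 247   8   9  50] [127.5 251.3] [ 0.44  -0.386  0.05 ]
[192 250  18  20 276] [200.7 259.6] [ 0.575 -0.26   0.05 ]
```

View pics/tc.png

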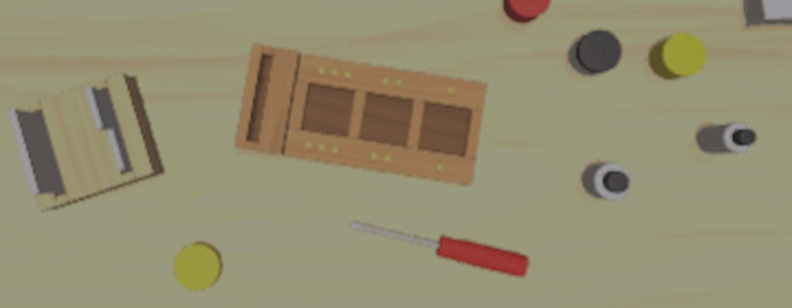

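View pics/sc.png

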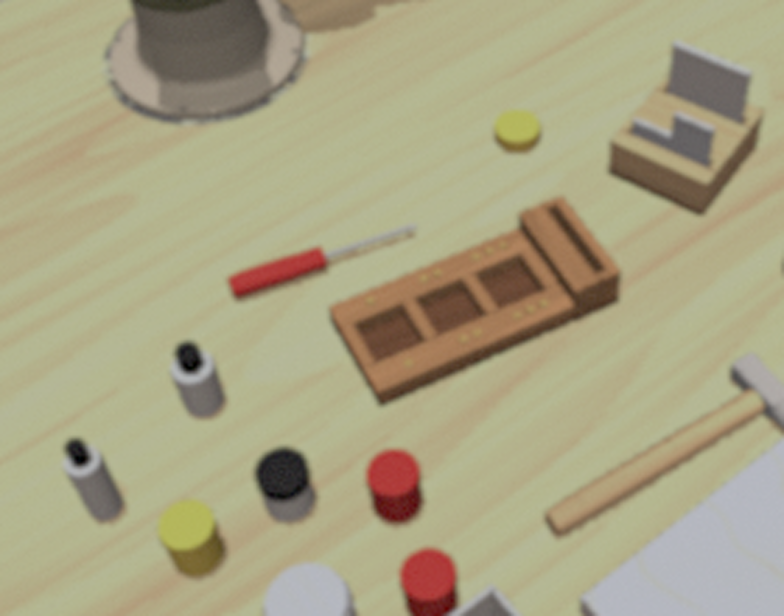

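```bash
python3 - <<'E'
from h import *
t=snap("top");c=snap("scene")
print("quat vs mat",np.array(t["rotation"]).shape)
T=lambda u,v:(110+(u+.5)/2.2-.5,180+(v+.5)/2.2-.5); S=lambda u,v:(100+(u+.5)/2.8-.5,90+(v+.5)/2.8-.5)
P={"jarlid":((380.6,203.5),(200.7,259.6)),"jartop":(T(599,51),S(283,471)),"botcap":(T(616,181),S(187,355)),"slimcap":(T(744,137),S(76,451)),
"end+x":(T(486,84),S(381,388)),"end-x":(T(471,184),S(333,312)),
"blk far+x":(T(255,44),S(617,273)),"blk far-x":(T(237,148),S(560,199)),"blk in+x":(T(300,53),S(577,291)),"blk in-x":(T(283,154),S(523,212)),
"slick A":(T(14,110),S(748,75)),"slick B":(T(42,206),S(676,45)),
"stand +x+y":(None,None),
"temp top":(T(91,89),S(713,127)),
"stand a":(T(126,75),S(700,166)),"stand b":(T(160,172),S(613,145)),
}
for k,(a,b) in P.items():
    if a is None: continue
    x,e=tri(t,a,c,b); print(k,x.round(4),np.round(e[0]*1000,1))
E
```

```text
quat vs mat (4,)
jarlid [ 0.5691 -0.2588  0.0412] 0.6
jartop [ 0.5699 -0.2589  0.0504] 1.7
botcap [ 0.4286 -0.2634  0.0754] 0.3
slimcap [ 0.4705 -0.3907  0.0956] 0.6
end+x [ 0.5397 -0.1361  0.0289] 2.8
end-x [ 0.4295 -0.1159  0.018 ] 3.0
blk far+x [0.5883 0.117  0.0458] 0.2
blk far-x [0.475  0.14   0.0411] 1.4
blk in+x [0.5786 0.0699 0.0452] 3.2
blk in-x [0.4688 0.0914 0.0497] 4.9
slick A [0.5177 0.356  0.1137] 1.0
slick B [0.4229 0.3378 0.0987] 7.9
temp top [0.5395 0.2832 0.1007] 3.1
stand a [0.5556 0.2533 0.0775] 2.8
stand b [0.4531 0.2274 0.0448] 5.4
```

```bash
python3 -m creep '[{"dp":[0.036,-0.024,0.012],"dr":[0,0,0],"claw":1},{"dp":[0.036,-0.024,0.012],"dr":[0,0,0],"claw":1},{"dp":[0.036,-0.024,0.012],"dr":[0,0,0],"claw":1},{"dp":[0.036,-0.024,0.012],"dr":[0,0,0],"claw":1},{"dp":[0.036,-0.024,0.012],"dr":[0,0,0],"claw":1}]' 40
python3 -m creep '[{"dp":[0.036,-0.024,0.012],"dr":[0,0,0],"claw":1},{"dp":[0.036,-0.024,0.012],"dr":[0,0,0],"claw":1},{"dp":[0.036,-0.024,0.012],"dr":[0,0,0],"claw":1},{"dp":[0.036,-0.024,0.01],"dr":[0,0,0],"claw":0.4},{"dp":[0,0,0],"dr":[0,0,0],"claw":0.4}]'
python3 - <<'E'
from h import *
s=snap("wrist"); cv2.imwrite("pics/w1raw.png",s["img"][:,:,::-1]); np.save("w1.npy",s,allow_pickle=True)
save(s["img"],(0,0,560,420),1.4,"w1.png"); print(s["eye"],s["R"].round(3),s["f"],s["cx"],s["cy"])
E
```

```text
time_s: 0.92
eef_pos: [0.3022, 0.3899, 0.2917]
tcp_rot: [0.116, 0.993, 0.0, 0.0]
ft_force: [0.5, 1.2, -0.3]
opening: 1.003
grasp_force: 0.0
time_s: 1.55
eef_pos: [0.447, 0.2933, 0.3372]
tcp_rot: [0.118, 0.993, -0.0, 0.0]
ft_force: [-0.7, -0.6, 0.6]
opening: 0.701
grasp_force: 0.0
[0.37037326 0.31173118 0.47975817] [[ 0.235  0.926  0.296]
 [ 0.972 -0.224 -0.071]
 [ 0.     0.304 -0.953]] 367.192753899908 274.88750115251935 215.55335990687453
```

View pics/w1.png

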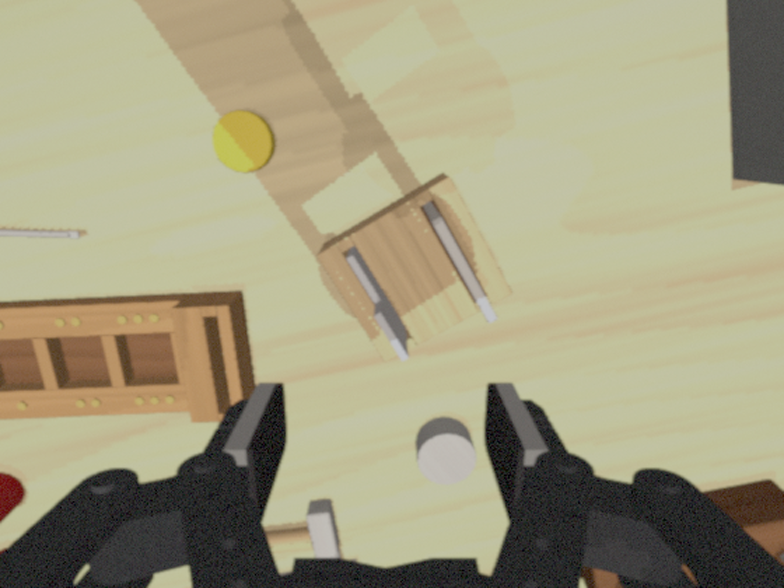

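```bash
python3 - <<'E'
from h import *
s=np.load("w1.npy",allow_pickle=True).item(); t=snap("top")
W=lambda u,v:((u+.5)/1.4-.5,(v+.5)/1.4-.5);T=lambda u,v:(110+(u+.5)/2.2-.5,180+(v+.5)/2.2-.5)
for k,p,z in [("st far+x? ",(511,291),.05),("st",(445,178),.05),("st",(320,250),.05),("st",(382,358),.05),("sl",(428,207),.116),("sl",(490,321),.116),("blk",(229,304),.048),("blk",(243,415),.048),("blk",(190,420),.048),("blk",(176,307),.048),("stud3",(138,319),.028),("stud3",(153,400),.028)]:
    print(k,onz(s,*W(*p),z).round(4))
print("slick tri",tri(t,T(14,110),s,W(490,321)),tri(t,T(42,206),s,W(428,207)))
for p,z in [((14,110),.116),((42,206),.116),((255,44),.048),((237,148),.048),((486,84),.026),((471,184),.026),((126,75),.05),((160,172),.05),((44,208),.05)]: print(p,onz(t,*T(*p),z).round(4))
E
```

```text
st far+x?  [0.5199 0.3886 0.05  ]
st [0.4122 0.3519 0.05  ]
st [0.4457 0.2367 0.05  ]
st [0.5552 0.2643 0.05  ]
sl [0.4224 0.3302 0.116 ]
sl [0.5165 0.3576 0.116 ]
blk [0.4739 0.145  0.048 ]
blk [0.5822 0.122  0.048 ]
blk [0.5754 0.0713 0.048 ]
blk [0.4655 0.0986 0.048 ]
stud3 [0.4727 0.0501 0.028 ]
stud3 [0.5553 0.0326 0.028 ]
slick tri (array([0.51822499, 0.35766654, 0.10957478]), [np.float64(0.0010612969732069664), np.float64(0.0010612969732065696)]) (array([0.42146829, 0.3294322 , 0.10506149]), [np.float64(0.0028236830806858356), np.float64(0.0028236830806856717)])
(14, 110) [0.517 0.354 0.116]
(42, 206) [0.4194 0.3237 0.116 ]
(255, 44) [0.5879 0.1166 0.048 ]
(237, 148) [0.474  0.1376 0.048 ]
(486, 84) [ 0.5385 -0.1388  0.026 ]
(471, 184) [ 0.428  -0.1176  0.026 ]
(126, 75) [0.5573 0.259  0.05  ]
(160, 172) [0.4502 0.2213 0.05  ]
(44, 208) [0.4148 0.3475 0.05  ]
```

```bash
python3 -m creep '[{"dp":[-0.006,-0.054,-0.02],"dr":[0,0,0.5],"claw":0.4},{"dp":[-0.006,-0.054,-0.02],"dr":[0,0,0.5],"claw":0.4},{"dp":[-0.006,-0.054,-0.02],"dr":[0,0,0.5],"claw":0.4},{"dp":[-0.006,-0.054,-0.02],"dr":[0,0,0.5],"claw":0.4},{"dp":[-0.006,-0.054,-0.02],"dr":[0,0,0.5],"claw":0.4}]'
python3 -m creep '[{"dp":[0,0,0],"dr":[0,0,0],"claw":0.4},{"dp":[0,0,0],"dr":[0,0,0],"claw":0.4},{"dp":[0,0,0],"dr":[0,0,0],"claw":0.4},{"dp":[0,0,0],"dr":[0,0,0],"claw":0.4},{"dp":[0,0,0],"dr":[0,0,0],"claw":0.4}]' | head -3
python3 - <<'E'
from h import *
s=snap("wrist"); np.save("w2.npy",s,allow_pickle=True)
save(s["img"],(0,0,560,420),1.4,"w2.png")
# stud blobs
hsv=cv2.cvtColor(s["img"],cv2.COLOR_RGB2HSV)
for uv in [(138,319)]: pass
E
```

```text
time_s: 2.28
eef_pos: [0.4141, 0.0243, 0.2368]
tcp_rot: [0.093, 0.996, 0.0, 0.0]
ft_force: [0.3, 0.1, 0.3]
opening: 0.699
grasp_force: 0.0
time_s: 2.9
eef_pos: [0.4152, 0.0254, 0.2374]
tcp_rot: [0.094, 0.996, 0.0, 0.0]
```

View pics/w2.png

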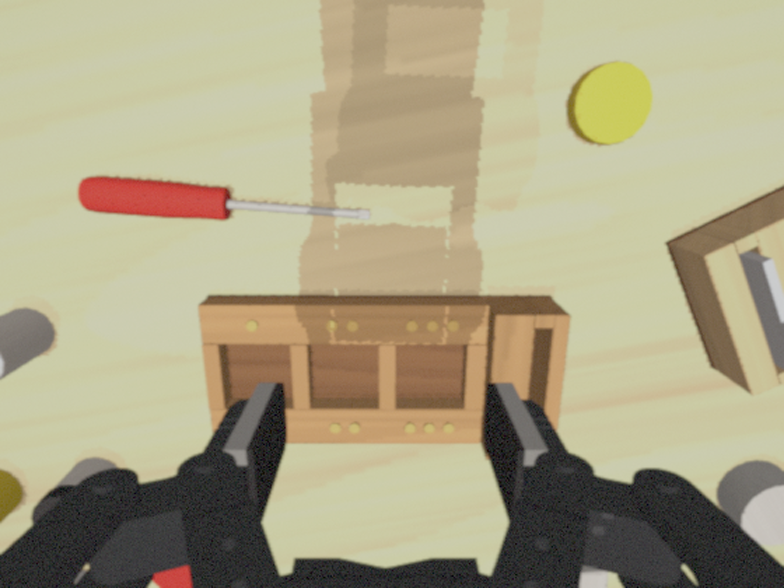

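```bash
python3 - <<'E'
from h import *
s=np.load("w2.npy",allow_pickle=True).item()
W=lambda u,v:((u+.5)/1.4-.5,(v+.5)/1.4-.5)
hsv=cv2.cvtColor(s["img"],cv2.COLOR_RGB2HSV).astype(int)
for p in [(251,326),(432,326),(429,428),(300,328)]:
    u,v=map(round,W(*p)); print(hsv[v,u])
m=((hsv[...,0]>=20)&(hsv[...,0]<=32)&(hsv[...,1]>90)).astype(np.uint8)
n,l,st,ce=cv2.connectedComponentsWithStats(m)
for i in range(1,n):
    if 10<st[i,4]<90 and 215<ce[i][1]<315 and 140<ce[i][0]<350: print(st[i,4],ce[i].round(1),onz(s,*ce[i],.028).round(4))
c={k:onz(s,*W(*p),.028)[:2] for k,p in dict(a1=(251,326),a2=(342,326),a3=(432,326),b2=(344.5,428),b3=(429,428)).items()}
print(c)
for n,p,z in [("end top-L",(201,305),.026),("end bot",(212,441),.026),("blk TR",(568,315),.048),("slot top",(542,329),.048),("slotL/R",(535,329),.048),("slotR",(551,329),.048),("slotL low",(532,400),.048),("slotR low",(546,400),.048),("p1 rim TL",(219,345),.026)]: print(n,onz(s,*W(*p),z).round(4))
E
```

```text
[ 23 149 176]
[ 18 173 149]
[ 23 152 175]
[ 15 154 169]
51 [179.5 232.4] [ 0.4476 -0.08    0.028 ]
16 [236.9 231.5] [ 0.4576 -0.0223  0.028 ]
16 [144.5 256.5] [ 0.4666 -0.123   0.028 ]
15 [147.4 281. ] [ 0.4945 -0.1283  0.028 ]
39 [238.9 305.4] [ 0.5419 -0.0389  0.028 ]
41 [252.7 305.3] [ 0.5446 -0.0241  0.028 ]
42 [292.5 305.4] [0.5529 0.0185 0.028 ]
38 [306.  305.5] [0.5558 0.033  0.028 ]
38 [320.  305.5] [0.5586 0.048  0.028 ]
{'a1': array([ 0.44782456, -0.08045111]), 'a2': array([ 0.46031024, -0.01525498]), 'a3': array([0.47265982, 0.04923049]), 'b2': array([ 0.54350282, -0.03139219]), 'b3': array([0.5558983 , 0.03331283])}
end top-L [ 0.426  -0.1124  0.026 ]
end bot [ 0.5364 -0.1372  0.026 ]
blk TR [0.4746 0.1413 0.048 ]
slot top [0.4814 0.1228 0.048 ]
slotL/R [0.4805 0.1181 0.048 ]
slotR [0.4826 0.1289 0.048 ]
slotL low [0.5348 0.1105 0.048 ]
slotR low [0.5367 0.1204 0.048 ]
p1 rim TL [ 0.4585 -0.1085  0.026 ]
```

```bash
python3 -m creep '[{"dp":[0.012,-0.06,0],"dr":[0,0,0],"claw":0.4},{"dp":[0.012,-0.06,0],"dr":[0,0,0],"claw":0.4},{"dp":[0.012,-0.06,0],"dr":[0,0,0],"claw":0.4},{"dp":[0.012,-0.06,0],"dr":[0,0,0],"claw":0.4},{"dp":[0.012,-0.06,0],"dr":[0,0,0],"claw":0.4}]' >/dev/null
python3 -m creep '[{"dp":[0,0,0],"dr":[0,0,0],"claw":0.4},{"dp":[0,0,0],"dr":[0,0,0],"claw":0.4},{"dp":[0,0,0],"dr":[0,0,0],"claw":0.4},{"dp":[0,0,0],"dr":[0,0,0],"claw":0.4},{"dp":[0,0,0],"dr":[0,0,0],"claw":0.4}]' | head -3
python3 - <<'E'
from h import *
s=snap("wrist"); np.save("w3.npy",s,allow_pickle=True)
save(s["img"],(0,0,560,420),1.4,"w3.png")
E
```

```text
time_s: 4.2
eef_pos: [0.4752, -0.2747, 0.2375]
tcp_rot: [0.094, 0.996, -0.0, 0.0]
```

View pics/w3.png

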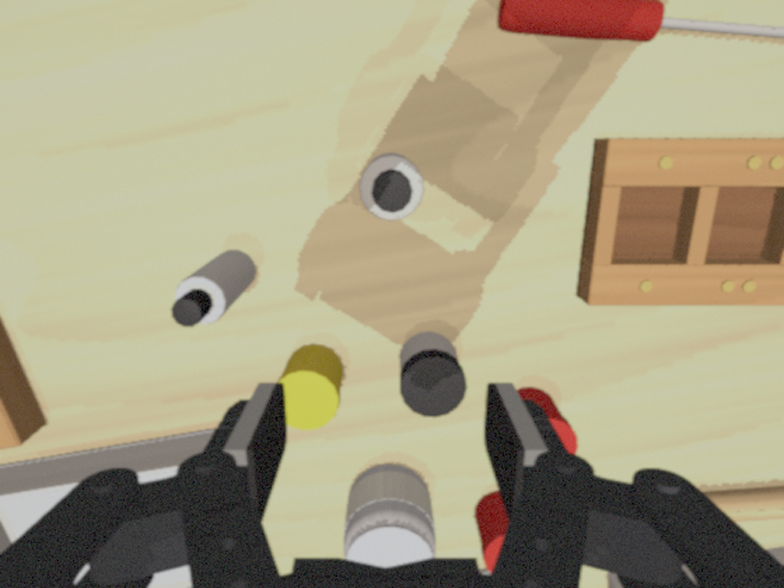

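```bash
python3 - <<'E'
from h import *
s=np.load("w3.npy",allow_pickle=True).item();t=snap("top")
W=lambda u,v:((u+.5)/1.4-.5,(v+.5)/1.4-.5);T=lambda u,v:(110+(u+.5)/2.2-.5,180+(v+.5)/2.2-.5)
for n,p,z,q in [("jar",(434,385),.054,(599,51)),("bot",(391.5,191),.082,(616,181)),("slim",(187.5,311.5),.104,(744,137))]:
    x,e=tri(t,T(*q),s,W(*p)); print(n,onz(s,*W(*p),z).round(4),x.round(4),np.round(e[0],4),"top",onz(t,*T(*q),z).round(4))
print(np.mean([onz(s,*W(*p),.028) for p in[(666,162.5),(646.5,286.5)]],0))
E
```

```text
jar [ 0.5667 -0.2572  0.054 ] [ 0.5677 -0.2583  0.0538] 0.0014 top [ 0.5685 -0.2595  0.054 ]
bot [ 0.4269 -0.2617  0.082 ] [ 0.4278 -0.262   0.0801] 0.0008 top [ 0.4286 -0.2619  0.082 ]
slim [ 0.4689 -0.3876  0.104 ] [ 0.4701 -0.3898  0.0992] 0.0 top [ 0.47   -0.3877  0.104 ]
[ 0.49004464 -0.08811646  0.028     ]
```

```bash
python3 -m creep '[{"dp":[0.023,0.0043,-0.025],"dr":[0,0,0],"claw":0.4},{"dp":[0.023,0.0043,-0.025],"dr":[0,0,0],"claw":0.4},{"dp":[0.023,0.0043,-0.025],"dr":[0,0,0],"claw":0.4},{"dp":[0.023,0.0043,-0.025],"dr":[0,0,0],"claw":0.4},{"dp":[0,0,0],"dr":[0,0,0],"claw":0.4}]' |head -3
python3 -m creep '[{"dp":[0,0,-0.03],"dr":[0,0,0],"claw":0.4},{"dp":[0,0,-0.03],"dr":[0,0,0],"claw":0.4},{"dp":[0,0,-0.025],"dr":[0,0,0],"claw":0.4},{"dp":[0,0,-0.018],"dr":[0,0,0],"claw":0.4},{"dp":[0,0,-0.0105],"dr":[0,0,0],"claw":0.4}]'
```

```text
time_s: 4.92
eef_pos: [0.5671, -0.2569, 0.1351]
tcp_rot: [0.094, 0.996, 0.001, -0.002]
time_s: 5.55
eef_pos: [0.567, -0.2582, 0.0237]
tcp_rot: [0.095, 0.996, -0.0, 0.0]
ft_force: [-1.2, -0.2, -0.1]
opening: 0.701
grasp_force: 0.0
```

Close, then lift.

```bash
python3 -m creep '[{"dp":[0,0,0],"dr":[0,0,0],"claw":-0.2},{"dp":[0,0,0],"dr":[0,0,0],"claw":-0.2},{"dp":[0,0,0],"dr":[0,0,0],"claw":-0.2},{"dp":[0,0,0],"dr":[0,0,0],"claw":-0.2},{"dp":[0,0,0],"dr":[0,0,0],"claw":-0.2}]' 30
python3 -m creep '[{"dp":[0,0,0.01],"dr":[0,0,0],"claw":-0.2},{"dp":[0,0,0.025],"dr":[0,0,0],"claw":-0.2},{"dp":[0,0,0.03],"dr":[0,0,0],"claw":-0.2},{"dp":[0,0,0.025],"dr":[0,0,0],"claw":-0.2},{"dp":[0,0,0],"dr":[0,0,0],"claw":-0.2}]'
```

```text
time_s: 6.18
eef_pos: [0.5672, -0.258, 0.0239]
tcp_rot: [0.094, 0.996, -0.0, 0.0]
ft_force: [-0.3, -0.7, -1.7]
opening: 0.552
grasp_force: 31.0
time_s: 6.8
eef_pos: [0.568, -0.2585, 0.1161]
tcp_rot: [0.094, 0.996, -0.001, 0.002]
ft_force: [0.2, 0.3, -1.5]
opening: 0.549
grasp_force: 31.1
```

```bash
python3 -m creep '[{"dp":[-0.012,0.027,0],"dr":[0,0,0],"claw":-0.2},{"dp":[-0.02,0.044,0],"dr":[0,0,0],"claw":-0.2},{"dp":[-0.02,0.044,0],"dr":[0,0,0],"claw":-0.2},{"dp":[-0.016,0.035,0],"dr":[0,0,0],"claw":-0.2},{"dp":[-0.009,0.02,0],"dr":[0,0,0],"claw":-0.2}]'|head -3
python3 -m creep '[{"dp":[0,0,-0.02],"dr":[0,0,0],"claw":-0.2},{"dp":[0,0,-0.02],"dr":[0,0,0],"claw":-0.2},{"dp":[0,0,-0.015],"dr":[0,0,0],"claw":-0.2},{"dp":[0,0,0],"dr":[0,0,0],"claw":-0.2},{"dp":[0,0,0],"dr":[0,0,0],"claw":-0.2}]'
python3 - <<'E'
from h import *
s=snap("wrist"); save(s["img"],(100,100,460,400),2.2,"w4.png"); np.save("w4.npy",s,allow_pickle=True)
E
```

```text
time_s: 7.42
eef_pos: [0.4888, -0.0862, 0.1129]
tcp_rot: [0.094, 0.996, 0.0, -0.001]
time_s: 8.05
eef_pos: [0.4904, -0.0881, 0.0592]
tcp_rot: [0.094, 0.996, -0.0, 0.0]
ft_force: [0.2, -0.1, -0.3]
opening: 0.554
grasp_force: 31.2
```

View pics/w4.png

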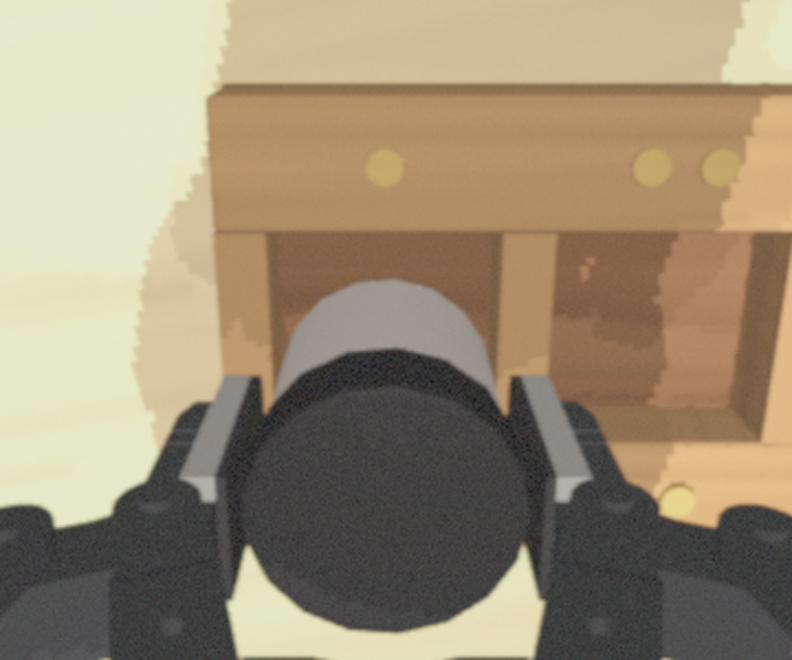

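```bash
python3 - <<'E'
from h import *
s=np.load("w4.npy",allow_pickle=True).item()
W=lambda u,v:(100+(u+.5)/2.2-.5,100+(v+.5)/2.2-.5)
print("lid",onz(s,*W(386.5,509),.0892),"back/front",onz(s,*W(386.5,386),.0892),onz(s,*W(386.5,632),.0892))
a=onz(s,*W(384,168),.028); print("stud",a, "pocket", a[:2]+.042*np.array([.9821,-.1882]))
print("rim edge L,R",onz(s,*W(270,300),.026),onz(s,*W(501,300),.026), "backedge",onz(s,*W(385,232),.026))
E
```

```text
lid [ 0.49091391 -0.0880907   0.0892    ] back/front [ 0.46916996 -0.08391204  0.0892    ] [ 0.51514702 -0.09274773  0.0892    ]
stud [ 0.44791107 -0.08029349  0.028     ] pocket [ 0.48915927 -0.08819789]
rim edge L,R [ 0.47388434 -0.11230761  0.026     ] [ 0.48404424 -0.0595707   0.026     ] backedge [ 0.46278972 -0.08293998  0.026     ]
```

```bash
python3 -m creep '[{"dp":[-0.0018,0.0003,0],"dr":[0,0,0],"claw":-0.2},{"dp":[0,0,-0.006],"dr":[0,0,0],"claw":-0.2},{"dp":[0,0,-0.006],"dr":[0,0,0],"claw":-0.2},{"dp":[0,0,-0.006],"dr":[0,0,0],"claw":-0.2},{"dp":[0,0,-0.004],"dr":[0,0,0],"claw":-0.2}]'
python3 -m creep '[{"dp":[0,0,-0.003],"dr":[0,0,0],"claw":-0.2},{"dp":[0,0,-0.002],"dr":[0,0,0],"claw":-0.2},{"dp":[0,0,-0.001],"dr":[0,0,0],"claw":-0.2},{"dp":[0,0,0],"dr":[0,0,0],"claw":-0.2},{"dp":[0,0,0],"dr":[0,0,0],"claw":-0.2}]'
```

```text
time_s: 8.72
eef_pos: [0.4882, -0.0876, 0.0362]
tcp_rot: [0.094, 0.996, 0.0, -0.0]
ft_force: [-0.2, -0.5, -1.2]
opening: 0.551
grasp_force: 31.2
time_s: 9.35
eef_pos: [0.4884, -0.0877, 0.0309]
tcp_rot: [0.094, 0.996, -0.0, 0.0]
ft_force: [-0.1, 0.2, -1.2]
opening: 0.549
grasp_force: 31.2
```

```bash
python3 -m creep '[{"dp":[0,0,-0.001],"dr":[0,0,0],"claw":-0.2},{"dp":[0,0,-0.001],"dr":[0,0,0],"claw":-0.2},{"dp":[0,0,0],"dr":[0,0,0],"claw":-0.2},{"dp":[0,0,0],"dr":[0,0,0],"claw":-0.2},{"dp":[0,0,0],"dr":[0,0,0],"claw":-0.2}]'
```

```text
time_s: 9.98
eef_pos: [0.4885, -0.0877, 0.0294]
tcp_rot: [0.094, 0.996, -0.0, 0.0]
ft_force: [-1.8, 1.1, 6.3]
opening: 0.553
grasp_force: 31.9
```

```bash
python3 -m creep '[{"dp":[0,0,0],"dr":[0,0,0],"claw":0.3},{"dp":[0,0,0],"dr":[0,0,0],"claw":0.3},{"dp":[0,0,0],"dr":[0,0,0],"claw":0.3},{"dp":[0,0,0.02],"dr":[0,0,0],"claw":0.3},{"dp":[0,0,0.04],"dr":[0,0,0],"claw":0.3}]'
python3 -m creep '[{"dp":[0,0,0.05],"dr":[0,0,0],"claw":0.1},{"dp":[-0.018,-0.051,0],"dr":[0,0,0],"claw":0.1},{"dp":[-0.018,-0.051,0],"dr":[0,0,0],"claw":0.1},{"dp":[-0.018,-0.051,0],"dr":[0,0,0],"claw":0.1},{"dp":[-0.0073,-0.021,0],"dr":[0,0,0],"claw":0.1}]'
python3 -m creep '[{"dp":[0,0,-0.02],"dr":[0,0,0],"claw":0.1},{"dp":[0,0,-0.02],"dr":[0,0,0],"claw":0.1},{"dp":[0,0,0],"dr":[0,0,0],"claw":0.1},{"dp":[0,0,0],"dr":[0,0,0],"claw":0.1},{"dp":[0,0,0],"dr":[0,0,0],"claw":0.1}]'
python3 - <<'E'
from h import *
t=snap("top"); s=snap("wrist"); np.save("w5.npy",s,allow_pickle=True)
cv2.imwrite("pics/w5.png",np.hstack([s["img"][60:360,80:480],cv2.resize(t["img"][180:280,200:332],(396,300),interpolation=cv2.INTER_CUBIC)])[:,:,::-1])
E
```

```text
time_s: 10.6
eef_pos: [0.4875, -0.0874, 0.0885]
tcp_rot: [0.095, 0.996, 0.001, -0.002]
ft_force: [0.3, -0.0, 0.4]
opening: 0.649
grasp_force: 0.0
time_s: 11.22
eef_pos: [0.426, -0.264, 0.1388]
tcp_rot: [0.096, 0.995, -0.0, 0.0]
ft_force: [-0.2, 0.1, 1.5]
opening: 0.548
grasp_force: 0.0
time_s: 11.85
eef_pos: [0.4274, -0.2619, 0.0996]
tcp_rot: [0.094, 0.996, -0.0, 0.001]
ft_force: [-0.3, 0.2, 0.6]
opening: 0.55
grasp_force: 0.0
```

View pics/w5.png

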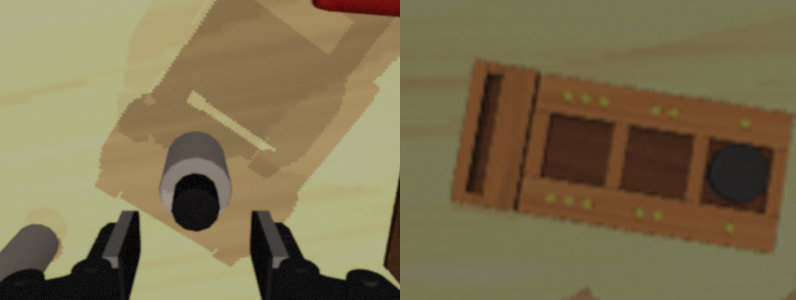

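```bash
python3 -m creep '[{"dp":[0.0005,0,-0.018],"dr":[0,0,0],"claw":0.1},{"dp":[0,0,-0.014],"dr":[0,0,0],"claw":0.1},{"dp":[0,0,-0.0056],"dr":[0,0,0],"claw":0.1},{"dp":[0,0,0],"dr":[0,0,0],"claw":0.1},{"dp":[0,0,0],"dr":[0,0,0],"claw":-0.7}]'
python3 -m creep '[{"dp":[0,0,0],"dr":[0,0,0],"claw":-0.7},{"dp":[0,0,0],"dr":[0,0,0],"claw":-0.7},{"dp":[0,0,0],"dr":[0,0,0],"claw":-0.7},{"dp":[0,0,0],"dr":[0,0,0],"claw":-0.7},{"dp":[0,0,0],"dr":[0,0,0],"claw":-0.7}]'
```

```text
time_s: 12.58
eef_pos: [0.4277, -0.2619, 0.0616]
tcp_rot: [0.094, 0.996, -0.0, 0.0]
ft_force: [0.3, -0.5, 0.4]
opening: 0.353
grasp_force: 0.0
time_s: 13.2
eef_pos: [0.4278, -0.2619, 0.0618]
tcp_rot: [0.094, 0.996, -0.0, 0.0]
ft_force: [-0.9, 1.3, 6.3]
opening: 0.267
grasp_force: 29.6
```

```bash
python3 -m creep '[{"dp":[0,0,0.01],"dr":[0,0,0],"claw":-0.7},{"dp":[0,0,0.025],"dr":[0,0,0],"claw":-0.7},{"dp":[0,0,0.03],"dr":[0,0,0],"claw":-0.7},{"dp":[0,0,0.025],"dr":[0,0,0],"claw":-0.7},{"dp":[0.008,0.025,0.01],"dr":[0,0,0],"claw":-0.7}]'
python3 -m creep '[{"dp":[0.015,0.048,0],"dr":[0,0,0],"claw":-0.7},{"dp":[0.017,0.055,0],"dr":[0,0,0],"claw":-0.7},{"dp":[0.016,0.053,0],"dr":[0,0,0],"claw":-0.7},{"dp":[0.012,0.038,0],"dr":[0,0,0],"claw":-0.7},{"dp":[0.006,0.0196,0],"dr":[0,0,0],"claw":-0.7}]'
python3 -m creep '[{"dp":[0,0,-0.02],"dr":[0,0,0],"claw":-0.7},{"dp":[0,0,-0.02],"dr":[0,0,0],"claw":-0.7},{"dp":[0,0,-0.02],"dr":[0,0,0],"claw":-0.7},{"dp":[0,0,0],"dr":[0,0,0],"claw":-0.7},{"dp":[0,0,0],"dr":[0,0,0],"claw":-0.7}]'
python3 - <<'E'
from h import *
t=snap("top"); s=snap("wrist"); c=snap("scene"); np.save("w6.npy",s,allow_pickle=True)
cv2.imwrite("pics/w6.png",np.hstack([s["img"][60:360,80:480],cv2.resize(c["img"][140:240,160:292],(396,300),interpolation=cv2.INTER_CUBIC)])[:,:,::-1])
E
```

```text
time_s: 13.82
eef_pos: [0.4357, -0.2375, 0.163]
tcp_rot: [0.095, 0.995, -0.001, 0.001]
ft_force: [-0.7, -0.5, -1.1]
opening: 0.27
grasp_force: 29.6
time_s: 14.45
eef_pos: [0.5017, -0.0211, 0.1616]
tcp_rot: [0.093, 0.996, 0.0, 0.0]
ft_force: [-0.2, 0.4, -0.9]
opening: 0.265
grasp_force: 29.6
time_s: 15.08
eef_pos: [0.5019, -0.0232, 0.1021]
tcp_rot: [0.094, 0.996, -0.0, 0.001]
ft_force: [-0.5, -1.0, -1.2]
opening: 0.266
grasp_force: 29.6
```

View pics/w6.png

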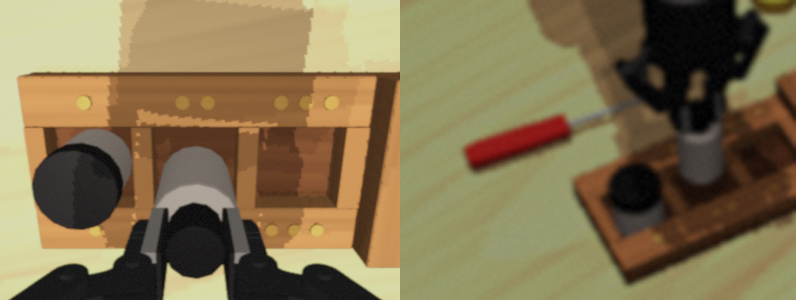

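```bash
python3 -m creep '[{"dp":[0,0,-0.012],"dr":[0,0,0],"claw":-0.7},{"dp":[0,0,-0.01],"dr":[0,0,0],"claw":-0.7},{"dp":[0,0,-0.006],"dr":[0,0,0],"claw":-0.7},{"dp":[0,0,-0.003],"dr":[0,0,0],"claw":-0.7},{"dp":[0,0,-0.002],"dr":[0,0,0],"claw":-0.7}]'
python3 -m creep '[{"dp":[0,0,-0.001],"dr":[0,0,0],"claw":-0.7},{"dp":[0,0,-0.001],"dr":[0,0,0],"claw":-0.7},{"dp":[0,0,0],"dr":[0,0,0],"claw":-0.7},{"dp":[0,0,0],"dr":[0,0,0],"claw":-0.7},{"dp":[0,0,0],"dr":[0,0,0],"claw":-0.7}]'
```

```text
time_s: 15.85
eef_pos: [0.5016, -0.0231, 0.0681]
tcp_rot: [0.094, 0.996, -0.0, 0.0]
ft_force: [-0.4, -0.2, -1.4]
opening: 0.267
grasp_force: 29.6
time_s: 16.48
eef_pos: [0.5022, -0.0232, 0.0678]
tcp_rot: [0.094, 0.996, -0.0, 0.001]
ft_force: [-4.2, -0.1, 13.9]
opening: 0.264
grasp_force: 31.1
```

```bash
python3 -m creep '[{"dp":[0,0,0],"dr":[0,0,0],"claw":-0.2},{"dp":[0,0,0],"dr":[0,0,0],"claw":-0.2},{"dp":[0,0,0],"dr":[0,0,0],"claw":-0.2},{"dp":[0,0,0.02],"dr":[0,0,0],"claw":-0.2},{"dp":[0,0,0.04],"dr":[0,0,0],"claw":-0.1}]'
python3 -m creep '[{"dp":[0,-0.02,0.02],"dr":[0,0,0],"claw":0},{"dp":[-0.005,-0.055,0],"dr":[0,0,0],"claw":0},{"dp":[-0.005,-0.055,0],"dr":[0,0,0],"claw":0},{"dp":[-0.006,-0.06,0],"dr":[0,0,0],"claw":0},{"dp":[-0.006,-0.06,0],"dr":[0,0,0],"claw":0}]'
python3 -m creep '[{"dp":[-0.006,-0.06,0],"dr":[0,0,0],"claw":0},{"dp":[-0.005,-0.0545,0],"dr":[0,0,0],"claw":0},{"dp":[0,0,0],"dr":[0,0,0],"claw":0},{"dp":[0,0,0],"dr":[0,0,0],"claw":0},{"dp":[0,0,0],"dr":[0,0,0],"claw":0}]'
python3 - <<'E'
from h import *
s=snap("wrist");t=snap("top");c=snap("scene")
p=proj(s,[.4692,-.3877,.104]);print("pred",p)
def blobs(s,pred,r,thr,nm):
    m=(s["img"].max(2)<thr).astype(np.uint8); n,l,st,ce=cv2.connectedComponentsWithStats(m)
    for i in range(1,n):
        if st[i,4]>20 and np.hypot(*(ce[i]-pred))<r: print(nm,st[i],ce[i].round(1))
blobs(s,p,60,40,"wrist")
pb=proj(t,[.502,-.0233,.088]); blobs(t,pb,15,45,"top bottle cap"); print(pb)
pc=proj(c,[.502,-.0233,.088]); blobs(c,pc,15,45,"scene bottle cap"); print(pc)
E
```

```text
time_s: 17.1
eef_pos: [0.5007, -0.0229, 0.1257]
tcp_rot: [0.094, 0.996, 0.0, -0.002]
ft_force: [0.0, 0.5, -0.7]
opening: 0.451
grasp_force: 0.0
time_s: 17.73
eef_pos: [0.4791, -0.2749, 0.1462]
tcp_rot: [0.094, 0.996, 0.0, 0.0]
ft_force: [0.7, 0.1, -0.7]
opening: 0.497
grasp_force: 0.0
time_s: 18.35
eef_pos: [0.4689, -0.3864, 0.1463]
tcp_rot: [0.094, 0.996, 0.0, -0.0]
ft_force: [0.7, 0.6, 0.0]
opening: 0.5
grasp_force: 0.0
pred [272.65481776 251.03079255]
wrist [256 226  29  39 940] [270.4 245.2]
top bottle cap [281 229   9   9  66] [285.  232.9]
[284.28363033 232.54600379]
scene bottle cap [256 182   7  10  57] [259.3 186.6]
[259.10983094 183.79812775]
```

```bash
python3 -m creep '[{"dp":[0.0005,-0.002,-0.02],"dr":[0,0,0],"claw":0},{"dp":[0,0,-0.02],"dr":[0,0,0],"claw":0},{"dp":[0,0,-0.014],"dr":[0,0,0],"claw":0},{"dp":[0,0,-0.0078],"dr":[0,0,0],"claw":0},{"dp":[0,0,0],"dr":[0,0,0],"claw":0}]'
python3 -m creep '[{"dp":[0,0,0],"dr":[0,0,0],"claw":-0.8},{"dp":[0,0,0],"dr":[0,0,0],"claw":-0.8},{"dp":[0,0,0],"dr":[0,0,0],"claw":-0.8},{"dp":[0,0,0],"dr":[0,0,0],"claw":-0.8},{"dp":[0,0,0],"dr":[0,0,0],"claw":-0.8}]'
```

```text
time_s: 19.12
eef_pos: [0.4691, -0.3894, 0.0843]
tcp_rot: [0.094, 0.996, 0.0, -0.0]
ft_force: [-0.3, 0.6, 0.3]
opening: 0.5
grasp_force: 0.0
time_s: 19.75
eef_pos: [0.4693, -0.3898, 0.0851]
tcp_rot: [0.094, 0.996, -0.0, 0.001]
ft_force: [-0.2, 0.7, 6.0]
opening: 0.199
grasp_force: 29.5
```

```bash
python3 -m creep '[{"dp":[0,0,0.01],"dr":[0,0,0],"claw":-0.8},{"dp":[0,0,0.025],"dr":[0,0,0],"claw":-0.8},{"dp":[0,0,0.035],"dr":[0,0,0],"claw":-0.8},{"dp":[0,0,0.03],"dr":[0,0,0],"claw":-0.8},{"dp":[0.002,0.02,0.01],"dr":[0,0,0],"claw":-0.8}]'
python3 -m creep '[{"dp":[0.004,0.04,0],"dr":[0,0,0],"claw":-0.8},{"dp":[0.006,0.055,0],"dr":[0,0,0],"claw":-0.8},{"dp":[0.006,0.058,0],"dr":[0,0,0],"claw":-0.8},{"dp":[0.006,0.058,0],"dr":[0,0,0],"claw":-0.8},{"dp":[0.006,0.058,0],"dr":[0,0,0],"claw":-0.8}]'
python3 -m creep '[{"dp":[0.006,0.055,0],"dr":[0,0,0],"claw":-0.8},{"dp":[0.004,0.045,0],"dr":[0,0,0],"claw":-0.8},{"dp":[0.003,0.03,0],"dr":[0,0,0],"claw":-0.8},{"dp":[0.002,0.0121,0],"dr":[0,0,0],"claw":-0.8},{"dp":[0,0,0],"dr":[0,0,0],"claw":-0.8}]'
```

```text
time_s: 20.38
eef_pos: [0.4711, -0.3699, 0.1959]
tcp_rot: [0.095, 0.995, -0.001, 0.001]
ft_force: [0.1, 0.1, -1.9]
opening: 0.193
grasp_force: 29.4
time_s: 21.0
eef_pos: [0.498, -0.0974, 0.1936]
tcp_rot: [0.094, 0.996, 0.0, -0.001]
ft_force: [2.0, 0.3, -0.6]
opening: 0.194
grasp_force: 29.4
time_s: 21.62
eef_pos: [0.5136, 0.0419, 0.1939]
tcp_rot: [0.094, 0.996, -0.0, -0.0]
ft_force: [0.4, 0.2, -1.1]
opening: 0.195
grasp_force: 29.5
```

```bash
python3 -m creep '[{"dp":[0,0,-0.02],"dr":[0,0,0],"claw":-0.8},{"dp":[0,0,-0.025],"dr":[0,0,0],"claw":-0.8},{"dp":[0,0,-0.025],"dr":[0,0,0],"claw":-0.8},{"dp":[0,0,-0.015],"dr":[0,0,0],"claw":-0.8},{"dp":[0,0,-0.01],"dr":[0,0,0],"claw":-0.8}]'
python3 -m creep '[{"dp":[0,0,-0.004],"dr":[0,0,0],"claw":-0.8},{"dp":[0,0,-0.002],"dr":[0,0,0],"claw":-0.8},{"dp":[0,0,-0.001],"dr":[0,0,0],"claw":-0.8},{"dp":[0,0,-0.001],"dr":[0,0,0],"claw":-0.8},{"dp":[0,0,0],"dr":[0,0,0],"claw":-0.8}]'
```

```text
time_s: 22.25
eef_pos: [0.514, 0.0409, 0.0989]
tcp_rot: [0.095, 0.995, -0.0, -0.0]
ft_force: [0.8, -0.2, -0.8]
opening: 0.195
grasp_force: 29.5
time_s: 22.88
eef_pos: [0.5141, 0.0416, 0.0915]
tcp_rot: [0.094, 0.996, -0.0, 0.0]
ft_force: [-0.1, 0.8, -0.5]
opening: 0.194
grasp_force: 29.5
```

```bash
python3 -m creep '[{"dp":[0,0,-0.001],"dr":[0,0,0],"claw":-0.8},{"dp":[0,0,-0.001],"dr":[0,0,0],"claw":-0.8},{"dp":[0,0,0],"dr":[0,0,0],"claw":-0.8},{"dp":[0,0,0],"dr":[0,0,0],"claw":-0.8},{"dp":[0,0,0],"dr":[0,0,0],"claw":-0.8}]'
```

```text
time_s: 23.5
eef_pos: [0.5151, 0.0415, 0.0911]
tcp_rot: [0.094, 0.996, -0.0, 0.002]
ft_force: [-1.9, 0.6, 11.9]
opening: 0.198
grasp_force: 30.8
```

```bash
python3 -m creep '[{"dp":[0,0,0],"dr":[0,0,0],"claw":-0.3},{"dp":[0,0,0],"dr":[0,0,0],"claw":-0.3},{"dp":[0,0,0],"dr":[0,0,0],"claw":-0.3},{"dp":[0,0,0.02],"dr":[0,0,0],"claw":-0.3},{"dp":[0,0,0.04],"dr":[0,0,0],"claw":-0.3}]'
python3 -m creep '[{"dp":[0,0,0.05],"dr":[0,0,0],"claw":-0.3},{"dp":[-0.015,0.04,0.035],"dr":[0,0,9],"claw":-0.3},{"dp":[-0.022,0.054,0],"dr":[0,0,9],"claw":-0.3},{"dp":[-0.022,0.054,0],"dr":[0,0,9],"claw":-0.3},{"dp":[-0.022,0.054,0],"dr":[0,0,0],"claw":-0.3}]'
python3 -m creep '[{"dp":[-0.022,0.054,0],"dr":[0,0,0],"claw":-0.3},{"dp":[-0.012,0.0275,0],"dr":[0,0,0],"claw":-0.3},{"dp":[0,0,0],"dr":[0,0,0],"claw":-0.3},{"dp":[0,0,0],"dr":[0,0,0],"claw":-0.3},{"dp":[0,0,0],"dr":[0,0,0],"claw":-0.3}]'
python3 - <<'E'
from h import *
s=snap("wrist");np.save("w7.npy",s,allow_pickle=True)
hsv=cv2.cvtColor(s["img"],cv2.COLOR_RGB2HSV)
m=((hsv[...,1]<45)&(hsv[...,2]>60)).astype(np.uint8)
n,l,st,ce=cv2.connectedComponentsWithStats(m)
for i in range(1,n):
    if st[i,4]>60: 
        pts=np.argwhere(l==i)[:,::-1].astype(np.float32); print(st[i],ce[i].round(1),cv2.minAreaRect(pts),s["img"][l==i].mean(0).round())
print("pred slick top",proj(s,[.47,.344,.116]))
st0=snap("top"); c=snap("scene")
for q,sn in ((st0,"top"),(c,"scene")):
    for p in ([.5143,.0413,.11],[.502,-.0233,.088]):
        pr=proj(q,p); mm=(q["img"].max(2)<45).astype(np.uint8); n,l,s2,ce=cv2.connectedComponentsWithStats(mm)
        print(sn,pr.round(1),[ce[i].round(1) for i in range(1,n) if s2[i,4]>15 and np.hypot(*(ce[i]-pr))<12])
E
```

```text
time_s: 24.12
eef_pos: [0.5132, 0.0416, 0.1489]
tcp_rot: [0.095, 0.996, 0.0, -0.002]
ft_force: [0.8, 0.2, 0.4]
opening: 0.346
grasp_force: 0.0
time_s: 24.75
eef_pos: [0.4321, 0.2451, 0.2344]
tcp_rot: [-0.141, 0.99, 0.0, 0.0]
ft_force: [1.3, 0.3, 0.7]
opening: 0.35
grasp_force: 0.0
time_s: 25.38
eef_pos: [0.3996, 0.3242, 0.2344]
tcp_rot: [-0.14, 0.99, -0.0, 0.0]
ft_force: [0.5, -0.1, -0.7]
opening: 0.35
grasp_force: 0.0
[ 271  221   11  129 1096] [275.5 289.3] ((275.3813171386719, 284.9899597167969), (128.11354064941406, 9.970231056213379), 88.49256896972656) [139. 135. 131.]
[184 223  16  96 761] [192.  269.9] ((192.40570068359375, 270.461669921875), (13.874380111694336, 95.57548522949219), 3.6913859844207764) [126. 125. 124.]
[317 269  22  55 274] [327.9 298.9] ((328.2852783203125, 295.2022399902344), (55.18618392944336, 14.496169090270996), 81.4163818359375) [69. 66. 62.]
[221 270  11  18  77] [226.4 277.2] ((225.70904541015625, 278.2008361816406), (9.23464584350586, 17.111255645751953), 5.19442892074585) [62. 59. 56.]
[216 283  12  21  75] [221.5 293.1] ((222.0294189453125, 292.88238525390625), (9.216353416442871, 20.615528106689453), 14.03624439239502) [62. 58. 56.]
[212 303  13  21 118] [219.2 314.1] ((218.28089904785156, 313.4494323730469), (22.25995635986328, 10.175979614257812), 57.9946174621582) [77. 74. 70.]
[507 380  49  17 423] [530.5 387.8] ((530.9297485351562, 387.7521667480469), (15.992193222045898, 47.66423034667969), 88.21009063720703) [74. 68. 63.]
[162 397   6  17  74] [164.6 404.2] ((164.5, 405.0), (16.0, 5.0), 90.0) [125. 120. 112.]
pred slick top [273.94310979 296.93977525]
top [255.4 227.3] [array([256.2, 227.2])]
top [284.3 232.5] [array([285. , 232.9])]
scene [281.  169.1] [array([282.4, 171.8])]
scene [259.1 183.8] [array([259.3, 186.4])]
```

```bash
python3 - <<'E'
from h import *
s=np.load("w7.npy",allow_pickle=True).item(); w1=np.load("w1.npy",allow_pickle=True).item()
hsv=cv2.cvtColor(s["img"],cv2.COLOR_RGB2HSV); m=(hsv[...,1]<45)&(hsv[...,2]>60)
for v in list(range(216,356,6))+[346,348,349,350,351]:
    c=np.where(m[v,262:290])[0]+262
    print(v,(c.min(),c.max()) if len(c) else None,s["img"][v,276],end=" | ")
print()
c=lambda v:(np.where(m[v,262:290])[0]+262)
rows=[v for v in range(245,346)]; mid=[(c(v).min()+c(v).max())/2 for v in rows]
k,b=np.polyfit(rows,mid,1)
A=onz(s,k*250+b,250,.116);B=onz(s,k*350+b,350,.116);d=(B-A)[:2];d/=np.hypot(*d)
print("far",B,"dir deg",np.degrees(np.arctan2(d[1],d[0])),"centre",B[:2]-.045*d,"near row",proj(s,[*(B[:2]-.09*d),.116]))
q=((490.5)/1.4-.5,(321.5)/1.4-.5); print(tri(w1,q,s,(k*350+b,350)))
print(robot.read_state()["eef_pos"],robot.read_state()["tcp_rot"])
E
```

```text
216 None [142 110  70] | 222 (np.int64(272), np.int64(278)) [78 74 65] | 228 (np.int64(273), np.int64(277)) [75 69 63] | 234 (np.int64(272), np.int64(278)) [77 71 62] | 240 (np.int64(272), np.int64(278)) [78 72 65] | 246 (np.int64(272), np.int64(278)) [78 73 66] | 252 (np.int64(271), np.int64(279)) [127 117 108] | 258 (np.int64(271), np.int64(279)) [141 132 120] | 264 (np.int64(271), np.int64(279)) [143 133 124] | 270 (np.int64(271), np.int64(279)) [141 131 122] | 276 (np.int64(271), np.int64(279)) [142 132 123] | 282 (np.int64(271), np.int64(280)) [154 150 150] | 288 (np.int64(271), np.int64(280)) [162 163 166] | 294 (np.int64(271), np.int64(280)) [163 164 167] | 300 (np.int64(271), np.int64(280)) [163 164 166] | 306 (np.int64(271), np.int64(280)) [162 162 165] | 312 (np.int64(272), np.int64(280)) [161 163 165] | 318 (np.int64(272), np.int64(280)) [162 164 165] | 324 (np.int64(272), np.int64(280)) [161 163 164] | 330 (np.int64(272), np.int64(280)) [162 164 165] | 336 (np.int64(272), np.int64(280)) [163 164 165] | 342 (np.int64(272), np.int64(281)) [161 163 164] | 348 (np.int64(273), np.int64(280)) [161 161 159] | 354 None [161 155 106] | 346 (np.int64(272), np.int64(281)) [163 164 165] | 348 (np.int64(273), np.int64(280)) [161 161 159] | 349 (np.int64(275), np.int64(278)) [156 152 131] | 350 None [160 154 113] | 351 None [160 154 106] | 
far [0.51808691 0.35994971 0.116     ] dir deg 16.863398522889728 centre [0.47502196 0.34689562] near row [274.85418638 251.6813506 ]
(array([0.5138124 , 0.35774581, 0.12204574]), [np.float64(0.0009086879362804927), np.float64(0.0009086879362803076)])
[0.39939586 0.32446842 0.23441837] [-1.40007277e-01  9.90150474e-01 -1.59771888e-05  7.48986616e-06]
```

```bash
python3 -m creep '[{"dp":[0.025,0.0075,-0.025],"dr":[0,0,0.7],"claw":-0.3},{"dp":[0.025,0.0075,-0.025],"dr":[0,0,0],"claw":-0.3},{"dp":[0.0246,0.0071,-0.024],"dr":[0,0,0],"claw":-0.3},{"dp":[0,0,0],"dr":[0,0,0],"claw":-0.3},{"dp":[0,0,0],"dr":[0,0,0],"claw":-0.3}]'
python3 -m creep '[{"dp":[0,0,-0.02],"dr":[0,0,0],"claw":-0.3},{"dp":[0,0,-0.025],"dr":[0,0,0],"claw":-0.3},{"dp":[0,0,-0.025],"dr":[0,0,0],"claw":-0.3},{"dp":[0,0,-0.015],"dr":[0,0,0],"claw":-0.3},{"dp":[0,0,0],"dr":[0,0,0],"claw":-0.3}]'
python3 -m creep '[{"dp":[0,0,0],"dr":[0,0,0],"claw":-1},{"dp":[0,0,0],"dr":[0,0,0],"claw":-1},{"dp":[0,0,0],"dr":[0,0,0],"claw":-1},{"dp":[0,0,0],"dr":[0,0,0],"claw":-1},{"dp":[0,0,0],"dr":[0,0,0],"claw":-1}]' 30
```

```text
time_s: 26.15
eef_pos: [0.4735, 0.347, 0.1611]
tcp_rot: [-0.147, 0.989, 0.0, 0.0]
ft_force: [-0.6, 0.7, -0.3]
opening: 0.348
grasp_force: 0.0
time_s: 26.78
eef_pos: [0.4733, 0.3471, 0.0755]
tcp_rot: [-0.147, 0.989, -0.0, -0.0]
ft_force: [-0.0, 0.4, 0.1]
opening: 0.347
grasp_force: 0.0
time_s: 27.4
eef_pos: [0.4742, 0.3474, 0.0767]
tcp_rot: [-0.147, 0.989, 0.0, 0.001]
ft_force: [-1.2, -0.6, 5.9]
opening: 0.09
grasp_force: 34.7
```

```bash
python3 -m creep '[{"dp":[0,0,0.01],"dr":[0,0,0],"claw":-1},{"dp":[0,0,0.02],"dr":[0,0,0],"claw":-1},{"dp":[0,0,0.03],"dr":[0,0,0],"claw":-1},{"dp":[0,0,0.035],"dr":[0,0,0],"claw":-1},{"dp":[0,0,0.025],"dr":[0,0,0],"claw":-1}]'
python3 -m creep '[{"dp":[0.006,-0.0265,0],"dr":[0,0,-4],"claw":-1},{"dp":[0.0113,-0.048,0],"dr":[0,0,-6],"claw":-1},{"dp":[0.0113,-0.048,0],"dr":[0,0,-6],"claw":-1},{"dp":[0.0113,-0.048,0],"dr":[0,0,-6],"claw":-1},{"dp":[0.0143,-0.062,0],"dr":[0,0,-5.7],"claw":-1}]'
python3 -m creep '[{"dp":[0,0,-0.015],"dr":[0,0,0],"claw":-1},{"dp":[0,0,-0.02],"dr":[0,0,0],"claw":-1},{"dp":[0,0,-0.015],"dr":[0,0,0],"claw":-1},{"dp":[0,0,0],"dr":[0,0,0],"claw":-1},{"dp":[0,0,0],"dr":[0,0,0],"claw":-1}]'
python3 - <<'E'
from h import *
s=snap("wrist");np.save("w8.npy",s,allow_pickle=True)
g=s["img"]
u=np.array([.1882,.9821]);x=np.array([.9821,-.1882]);S=np.array([.5284,.1149])
# predicted slot end (-x) and profile across slot at z=.048
for a in (-.047,-.042,-.036,-.028,-.02):
    row=[]
    for b in np.arange(-.02,.0201,.001):
        p=proj(s,[*(S+a*x+b*u),.048]); v,w=int(round(p[1])),int(round(p[0])); row.append(int(g[v,w].sum()) if 0<=v<420 and 0<=w<560 else -1)
    print(a,p.round(),row)
# profile along slot axis
print([ (round(a,3),int(g[int(round(q[1])),int(round(q[0]))].sum())) for a in np.arange(-.062,-.015,.002) for q in [proj(s,[*(S+a*x),.048])]])
# slicker blob
hsv=cv2.cvtColor(g,cv2.COLOR_RGB2HSV);m=((hsv[...,1]<45)&(hsv[...,2]>60)).astype(np.uint8)
n,l,st,ce=cv2.connectedComponentsWithStats(m)
for i in range(1,n):
    if st[i,4]>60 and 200<ce[i][0]<350: print(st[i],ce[i])
print(robot.read_state()["eef_pos"],"pred slicker bottom near",proj(s,[*(S-.045*x),.036]),"top near",proj(s,[*(S-.045*x),.146]))
E
```

```text
time_s: 28.02
eef_pos: [0.4737, 0.3472, 0.1976]
tcp_rot: [-0.147, 0.989, 0.0, 0.001]
ft_force: [0.7, -0.3, -0.7]
opening: 0.09
grasp_force: 33.7
time_s: 28.65
eef_pos: [0.5276, 0.1146, 0.1961]
tcp_rot: [0.096, 0.995, 0.0, 0.0]
ft_force: [1.0, -0.1, -1.1]
opening: 0.091
grasp_force: 33.7
time_s: 29.28
eef_pos: [0.5278, 0.1161, 0.1461]
tcp_rot: [0.094, 0.996, 0.0, 0.001]
ft_force: [-0.5, 0.0, -0.2]
opening: 0.089
grasp_force: 33.6
-0.047 [304. 151.] [225, 237, 242, 245, 244, 248, 251, 246, 240, 235, 229, 233, 231, 205, 141, 146, 156, 157, 133, 120, 125, 128, 132, 155, 155, 177, 165, 198, 261, 272, 278, 314, 338, 335, 342, 348, 350, 344, 395, 461, 499]
-0.042 [304. 158.] [240, 246, 243, 247, 265, 274, 277, 285, 326, 335, 334, 344, 334, 249, 185, 173, 187, 195, 165, 122, 130, 111, 126, 119, 127, 160, 161, 267, 325, 360, 361, 361, 362, 361, 356, 360, 353, 334, 429, 488, 498]
-0.036 [304. 167.] [360, 363, 361, 363, 358, 360, 361, 359, 354, 354, 353, 344, 340, 266, 194, 192, 228, 267, 276, 279, 280, 279, 280, 277, 281, 255, 207, 280, 330, 360, 359, 365, 356, 361, 365, 358, 359, 314, 356, 37
[... 580 characters left out ...]
054), 222), (np.float64(-0.052), 225), (np.float64(-0.05), 218), (np.float64(-0.048), 135), (np.float64(-0.046), 130), (np.float64(-0.044), 131), (np.float64(-0.042), 130), (np.float64(-0.04), 259), (np.float64(-0.038), 282), (np.float64(-0.036), 280), (np.float64(-0.034), 283), (np.float64(-0.032), 273), (np.float64(-0.03), 281), (np.float64(-0.028), 277), (np.float64(-0.026), 281), (np.float64(-0.024), 284), (np.float64(-0.022), 286), (np.float64(-0.02), 278), (np.float64(-0.018), 276), (np.float64(-0.016), 278)]
[ 244  161   62  245 6741] [274.89882807 289.44147753]
[0.52790577 0.11602583 0.14614392] pred slicker bottom near [273.30376394 151.25723833] top near [272.29093774 189.38942917]
```

```bash
python3 - <<'E'
from h import *
s=np.load("w8.npy",allow_pickle=True).item(); g=s["img"].astype(int).sum(2)
tc=np.array([.5279,.1160,.1461]);u=np.array([.1882,.9821,0]);x=np.array([.9821,-.1882,0]);S=np.array([.5284,.1149,.048])
P=tc-.045*x
for v in range(158,216,4):
    r=g[v,250:300]; print(v,r.tolist() if v in(170,) else "",end="")
    sat=s["img"][v,250:300].astype(int); c=np.where((sat[:,0]-sat[:,2]<35)&(r>200))[0]+250
    if len(c):
        o=[]
        for w in (c.min()-.5,c.max()+.5):
            d=ray(s,w,v); q=s["eye"]+d*(((P-s["eye"])@x)/(d@x)); o.append(((q-S)@u*1000).round(1)); z=q[2]
        print(v,c.min(),c.max(),o,"mid",np.mean(o).round(2),"z",z.round(4))
print("tcp b",(tc-S)@u,"a",(tc-S)@x)
E
```

```text
158 162 162 268 281 [np.float64(-3.1), np.float64(4.7)] mid 0.8 z 0.0845
166 166 267 282 [np.float64(-3.3), np.float64(5.1)] mid 0.9 z 0.0971
170 [365, 365, 360, 358, 361, 355, 350, 345, 349, 345, 342, 338, 317, 269, 200, 164, 203, 236, 266, 276, 277, 280, 277, 283, 281, 282, 284, 282, 279, 279, 272, 259, 227, 208, 277, 340, 363, 355, 365, 368, 361, 360, 355, 364, 360, 366, 361, 357, 358, 331]170 268 282 [np.float64(-2.6), np.float64(4.8)] mid 1.1 z 0.1083
174 174 267 282 [np.float64(-2.9), np.float64(4.6)] mid 0.85 z 0.1184
178 178 266 282 [np.float64(-3.1), np.float64(4.4)] mid 0.65 z 0.1274
182 182 266 283 [np.float64(-2.9), np.float64(4.7)] mid 0.9 z 0.1356
186 186 266 283 [np.float64(-2.8), np.float64(4.5)] mid 0.85 z 0.1431
190 190 265 284 [np.float64(-3.0), np.float64(4.8)] mid 0.9 z 0.1499
194 194 265 284 [np.float64(-2.8), np.float64(4.6)] mid 0.9 z 0.1561
198 198 265 285 [np.float64(-2.7), np.float64(4.8)] mid 1.05 z 0.1618
202 202 264 285 [np.float64(-2.9), np.float64(4.7)] mid 0.9 z 0.1671
206 206 264 286 [np.float64(-2.7), np.float64(4.9)] mid 1.1 z 0.172
210 210 263 286 [np.float64(-2.9), np.float64(4.7)] mid 0.9 z 0.1766
214 214 263 286 [np.float64(-2.8), np.float64(4.6)] mid 0.9 z 0.1808
tcp b 0.000986210000000014 a -0.0006980699999999466
```

```bash
python3 -m creep '[{"dp":[0.0005,-0.0011,0],"dr":[0,0,0],"claw":-1},{"dp":[0,0,-0.01],"dr":[0,0,0],"claw":-1},{"dp":[0,0,-0.01],"dr":[0,0,0],"claw":-1},{"dp":[0,0,-0.008],"dr":[0,0,0],"claw":-1},{"dp":[0,0,-0.008],"dr":[0,0,0],"claw":-1}]'
python3 -m creep '[{"dp":[0,0,-0.008],"dr":[0,0,0],"claw":-1},{"dp":[0,0,-0.008],"dr":[0,0,0],"claw":-1},{"dp":[0,0,-0.006],"dr":[0,0,0],"claw":-1},{"dp":[0,0,-0.005],"dr":[0,0,0],"claw":-1},{"dp":[0,0,-0.003],"dr":[0,0,0],"claw":-1}]'
```

```text
time_s: 29.95
eef_pos: [0.528, 0.1146, 0.1087]
tcp_rot: [0.094, 0.996, -0.0, -0.0]
ft_force: [0.1, 0.1, -0.8]
opening: 0.093
grasp_force: 33.7
time_s: 30.58
eef_pos: [0.5281, 0.1146, 0.0791]
tcp_rot: [0.094, 0.996, -0.0, -0.0]
ft_force: [0.5, 0.0, -1.1]
opening: 0.087
grasp_force: 33.7
```

```bash
python3 -m creep '[{"dp":[0,0,-0.001],"dr":[0,0,0],"claw":-1},{"dp":[0,0,-0.001],"dr":[0,0,0],"claw":-1},{"dp":[0,0,-0.001],"dr":[0,0,0],"claw":-1},{"dp":[0,0,-0.0005],"dr":[0,0,0],"claw":-1},{"dp":[0,0,0],"dr":[0,0,0],"claw":-1}]'
```

```text
time_s: 31.2
eef_pos: [0.5282, 0.1147, 0.0767]
tcp_rot: [0.094, 0.996, -0.0, 0.0]
ft_force: [-3.2, -0.2, 6.3]
opening: 0.087
grasp_force: 34.8
```

Contact with the floor at the expected height; release to 30 mm and retract.

```bash
python3 -m creep '[{"dp":[0,0,0],"dr":[0,0,0],"claw":-0.4},{"dp":[0,0,0],"dr":[0,0,0],"claw":-0.4},{"dp":[0,0,0],"dr":[0,0,0],"claw":-0.4},{"dp":[0,0,0],"dr":[0,0,0],"claw":-0.4},{"dp":[0,0,0.01],"dr":[0,0,0],"claw":-0.4}]'
python3 -m creep '[{"dp":[0,0,0.03],"dr":[0,0,0],"claw":-0.4},{"dp":[0,0,0.05],"dr":[0,0,0],"claw":-0.4},{"dp":[0,0,0.05],"dr":[0,0,0],"claw":-0.4},{"dp":[-0.05,0,0],"dr":[0,0,0],"claw":-0.4},{"dp":[0,0,0],"dr":[0,0,0],"claw":-0.4}]'
python3 -m creep '[{"dp":[-0.03,0,0],"dr":[0,0,0],"claw":-0.4},{"dp":[0,0,0],"dr":[0,0,0],"claw":-0.4},{"dp":[0,0,0],"dr":[0,0,0],"claw":-0.4},{"dp":[0,0,0],"dr":[0,0,0],"claw":-0.4},{"dp":[0,0,0],"dr":[0,0,0],"claw":-0.4}]'|head -2
python3 - <<'E'
from h import *
s=snap("wrist"); t=snap("top"); c=snap("scene")
hsv=cv2.cvtColor(s["img"],cv2.COLOR_RGB2HSV);m=((hsv[...,1]<45)&(hsv[...,2]>60)).astype(np.uint8)
n,l,st,ce=cv2.connectedComponentsWithStats(m)
x=np.array([.9821,-.1882]);S=np.array([.5284,.1149])
print("pred slicker top ends",[proj(s,[*(S+a*x),.116]).round(1) for a in(-.045,.045)])
for i in range(1,n):
    if st[i,4]>300: print(st[i],ce[i].round(1))
for q,sn in ((t,"top"),(c,"scene")):
    for nm,p in (("jar",[.4895,-.0881,.06]),("bot",[.5022,-.0233,.083]),("slim",[.5143,.0413,.105])):
        pr=proj(q,p); mm=(q["img"].max(2)<45).astype(np.uint8); k,l,s2,ce=cv2.connectedComponentsWithStats(mm)
        print(sn,nm,pr.round(1),[ce[i].round(1) for i in range(1,k) if s2[i,4]>15 and np.hypot(*(ce[i]-pr))<12])
E
```

```text
time_s: 31.82
eef_pos: [0.5277, 0.1146, 0.0857]
tcp_rot: [0.094, 0.996, -0.0, -0.001]
ft_force: [0.4, -0.3, 0.4]
opening: 0.299
grasp_force: 0.0
time_s: 32.45
eef_pos: [0.4758, 0.1149, 0.2168]
tcp_rot: [0.094, 0.996, 0.0, -0.0]
ft_force: [-0.3, 0.4, 0.4]
opening: 0.302
grasp_force: 0.0
time_s: 33.08
eef_pos: [0.4485, 0.1146, 0.2158]
pred slicker top ends [array([296.3, 261.6]), array([294.4, 365. ])]
[ 51 129 111  14 675] [107.  135.3]
[ 439  166   77  116 2621] [476.6 226.4]
[ 287  227   14  138 1565] [293.5 296. ]
[ 65 241  44  41 741] [ 92.5 254.5]
[ 113  241   60   61 1775] [146.6 266. ]
[ 187  245   53   79 1914] [216.2 277.9]
[311 269  23  55 624] [321.6 295. ]
[ 448  329   67   58 2130] [484.3 354.3]
top jar [311.8 237.8] [array([312.2, 237.3])]
top bot [284.3 232.6] [array([285. , 232.9])]
top slim [255.6 227.5] [array([256.2, 227.2]), array([252.3, 236.1])]
scene jar [237.2 199.9] [array([237.9, 203.2])]
scene bot [259.2 185.1] [array([259.3, 186.4])]
scene slim [281.1 170.4] [array([285.3, 173.5])]
```

```bash
python3 -c "
from bench import job
print(job.close_job())"
```

```text
the job is handed in; nothing more can be done
None
```

I put the jar, middle bottle and slim bottle in pockets 1, 2 and 3 and the slicker fully down in the caddy's slot, in that order, and handed the job in at about 33 s of the 72 s allowed; the last camera check matched the expected positions, though no verdict came back and one of my ten pictures (792 x 660) was over the size limit.

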